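# Close a sample vial in the lever press and hold it up with tongs

### The arm

A 6-joint arm with a two-finger parallel gripper is mounted at the origin on the work surface. World frame = base frame: x ahead of the robot, y to its left, z up, the work surface at z = 0. Lengths are in m, angles in rad, forces in N, time in s.
With the tool pointing down it reaches from about 0.35 to 0.875 m from the base axis. Payload 4.2 kg.
Tool frame: the origin (TCP) lies midway between the tips of the shut fingers; the grasp point (between the pads) lies behind it (r.grip_point_offset is the z of the grasp point in the tool frame, in m); z points along the fingers, y is the line along which they close (so a half turn about z gives the same grasp; the last joint's range is limited). The gripper opens to 85 mm and grips with 20 to 120 N. Pads are 22 mm wide; open, the fingers measure 114 mm over their backs; the gripper's body (76 mm by 85 mm) begins 54 mm behind the grasp point. The pads swing forward as they close: fully open they stand 13 mm farther back than shut.
Start: joints at [1.414, 0.385, 0.008, 0, -1.194, -0.259], TCP at [0.252, 0.572, 0.231] pointing down, gripper open.
Joint ranges: [-3.14, 3.14], [-1.21, 2.06], [-1.07, 1.41], [-3.16, 2.05], [-2.99, -0.16], [-3.1, 3.1]. Speed limits (rad/s): [2.79, 2.79, 3.14, 3.14, 3.14, 3.14].

### API

Orientations are given as a rotation vector (axis times angle).
In Python, from workcell import r gives the robot as it stands.
- The arm moves only by the tool send_rows, never from a script. Its argument "motion" is one flat list of numbers, 5 for each row, row after row: the closure, from -1 (fully open) to 1 (shut), then the shift along the tool's x, y, z in cm, then the turn about the tool's z in degrees. A call has 1 to 8 rows; each row is the pose to reach, as a shift and turn from the pose commanded when the call began, along the tool's axes at that moment; what a row does not reach only later rows make up. A row lasts 1/10 s, in which the tool goes at most 50 mm and 8.59 degrees, less where a joint would pass 70% of its speed; a pose out of reach is approached as far as the arm can. A call with a gripper value outside its range is refused whole. The fingers move at their own pace and stop on an object; "newtons" is the grip in N (left out, the last holds). Time passes only in rows, so rows that repeat a pose let the fingers close. It gives the time, the measured TCP pose, the force, the opening and the grip force at its end, in the units of the state.
- r.get_state(): the state, without advancing time (a new reading comes with each control period).
- r.get_image(name): name is "side" or "top"; returns the picture (420x560x3 uint8, red, green, blue); there is no depth.
- r.camera_model(name): a dict with "K" (3x3 intrinsics, pixels), "R" (3x3) and "t" (3): a world point X has camera coordinates R X + t. Camera axes: x right, y down, z forward; pixel columns grow to the right and rows downward; lengths in m; the calibration is good to about 2 mm. A picture is of the moment at which its call begins. camera_model takes no time and is no camera call.
- r.hand_in(): hands the job in; it is judged then, once.
The state is a dict: "t": time; "joints": joint angles; "qd": joint speeds; "joint_torque": joint torques, N m; "ee_pos": TCP position; "tcp_rot": TCP orientation; "contact_force": force on the tool from outside, world axes, zero at the start; "ft_torque": the same for the moment, N m; "opening": finger opening in m; "grip_force": force on a finger pad.
Only numpy, scipy, OpenCV 4.12 (cv2) and the standard library are available. Lean on these libraries where they do the work, as an engineer would, in place of code of your own. Each camera call takes 0.05 s, during which the arm holds its last target. There are 200 camera calls.

### The job

Seal the vial's cap by pulling the press lever all the way down, then ease the lever slowly back up, keeping on it all the way rather than letting it spring back. Then pick up the steel tongs, squeeze them on the vial standing in the press, lift it out of its nest and bring it out of the press without ever touching the vial with the gripper. Finish while still holding: the vial roughly upright in the tongs, out beside or in front of the press and at least 12 cm above the bench; leave the bowl, bottle and slide box where they are.

Things in the scene. Friction and masses are not known exactly. Their poses are not given: they have to be found in the camera images.
- press: White bench press for vial caps, fixed. Origin on the bench under the nest's middle; x from the open front (robot side) to the rear, y to the lever side. Base x -65 to 65, y -55 to 125 mm, 20 mm thick; 40 mm square column at y = 85; a 36 mm wide arm at 165 to 195 mm height carries the head over the nest. Open in front and at negative y.
- nest (a point): Floor of the vial's nest, on the press's z axis, 26 mm above the bench: a steel cup 42 mm across, rim at 30 mm, recess 26 mm wide and 4 mm deep. Above it the round head (50 mm across, bottom at 140 mm) with a sliding steel bell (38 mm across) hanging to 116 mm while the lever is up; it comes down over the cap as the lever is pulled.
- lever_pivot (a point): Point on the lever's hinge axis (along the press's y), fixed in the press at x 0, y 152, z 165 mm, level in y with the middle of the grip bar.
- lever_grip (a point): Middle of the lever's black grip bar: 18 mm diameter, 56 mm long, along the press's y, 150 mm from the hinge axis. The 12 mm round arm joins it 22 mm from here towards negative y. Lever up: bar 132 mm in front of the pivot and 72 mm above it (237 mm over the bench); fully down: 135 mm in front, 65 mm below (100 mm over the bench).
- lever (a joint): Lever angle in rad: 0 up (rest), 0.95 fully down at its stop. A spring pushes it up: about 3 N at the bar at the top, 7 N at the bottom; let go, it flies back. It can be pushed down from above with closed fingers, and follows them back up.
- vial: Amber vial with aluminium cap, loose, about 35 g, standing upright in the nest. Origin at the centre of its underside (26 mm above the bench at the start), z along its axis. Glass body 22 mm diameter up to 54 mm, neck 15 mm, cap 20 mm diameter from 64 to 72 mm.
- tongs: Steel spring tongs, loose, about 90 g, 200 mm long, lying level on a rest, opening sideways. Origin midway between the hinges at the tail, on the underside of the arms (28 mm above the bench); x to the jaws, y to the left arm, z up. Two flat arms 16 mm tall, 4 mm thick spread from the tail; springs hold them open against stops (at the grip 7 N to start closing, 11 N when closed on the vial).
- tongs_grip (a point): Where to grip the tongs: 90 mm from the tail, midway between the arms, at mid height (36 mm above the bench), near the centre of mass, between two black grip plates (50 mm long, 22 mm tall). Here they measure 57 mm over the outside when open, about 39 mm when closed on the vial. Held at about 52 mm they stay open in the gripper.
- tongs_jaws (a point): Middle of the jaws, 95 mm ahead of tongs_grip, at mid height: the vial's axis belongs here. Each jaw is a shallow upright V, 29 mm long along x, 16 mm tall, its edges 50 mm apart when open, about 40 mm when the grip plates are held at 52 mm over the outside.
- rest: White fixed rest under the tongs. Origin on the bench about under the tongs' tail, x along the tongs: plate x -10 to 180 mm, 70 mm wide, 6 mm thick, with two crossbars (90 mm wide, 12 mm along x, tops at 28 mm) at x = 15 and x = 150 mm; between them is room for fingers.
- bowl: Bystander: steel bowl, 120 mm across, 55 mm high, origin under its centre.
- bottle: Bystander: white bottle, 52 mm diameter, 110 mm high, origin under its centre.
- slidebox: Bystander: grey closed slide box 85 x 100 x 35 mm, origin under its centre.
There are look-alikes about, which are no part of the job. What is shaped like the tongs but yellow is not meant.

How it is judged:
On the way, in this order (a step that is already met when the one before it is completed fails the run):
1. the lever is pulled down to within 0.1 rad of its stop, with the vial standing in the nest (value of joint lever above 0.85 rad and distance of vial from where it was at the start of the episode below 0.006 m), for 0.1 s.
2. the lever is back up, the vial still in the nest (value of joint lever below 0.1 rad and distance of vial from where it was at the start of the episode below 0.01 m), for 0.2 s.
3. the tongs have lifted the vial out of the nest (height (world z) of vial above 0.031 m and contact force between vial and tongs above 0.3 N), for 0.1 s.
At the end, for the whole second after the job is handed in: The gripper holds the tongs and the tongs hold the vial, still, its underside over 110 mm above the bench, within 0.5 rad of upright, its axis over 60 mm from the nest's, neither vial nor tongs touching the press, and the lever is up (under 0.1 rad) (height (world z) of vial above 0.11 m and angle between vial's own z axis and vertical below 0.5 rad and horizontal distance between vial and press above 0.06 m and contact force between vial and tongs above 0.3 N and contact force between the fingers and tongs above 1 N and contact force between each of vial, tongs and press below 0.05 N and linear speed of vial below 0.05 m/s and value of joint lever below 0.1 rad); the arm keeps its last pose, push and grip.
It fails at once if the lever springs back (faster than 1.5 rad/s) (velocity of joint lever below -1.5 rad/s).
It fails at once if the robot itself touches the vial (contact force between any of the fingers, the arm and vial above 0.3 N).
It fails at once if a bystander is moved more than 30 mm (distance of any of bowl, bottle, slidebox from where it was at the start of the episode above 0.03 m).
It also fails if it takes over 62 s, if anything falls off the work surface, if the arm or the gripper's body presses on something with over 40 N, if the wrist force passes 120 N, or if a joint passes its speed limit or range.

## Working session

There is one attempt and no reset: what is moved stays moved. The work goes in short steps, Python scripts to look and compute and a tool call to move; the robot and the scene stay as the last step left them, time stands still between calls to the robot, and variables do not carry over. Pictures are saved under pics/ and viewed, at most 10 in all, crops included, and the job is handed in when it is done.

Besides the shell and the picture viewer there is one more tool, called after "Call:" as a command line: name --argument value ..., lists and objects as JSON in quotes. send_rows: Moves the arm, as the interface text tells. Its arguments: {"type":"object","properties":{"motion":{"type":"array","items":{"type":"number"}},"newtons":{"type":"number"}},"required":["motion"]}

```bash
mkdir -p pics; python3 - <<'E'
from workcell import r
import cv2,numpy as np
s=r.get_state();print({k:np.round(v,3) for k,v in s.items()},r.grip_point_offset)
for n in("side","top"):
    im=r.get_image(n);cv2.imwrite(f"pics/{n}0.png",im[:,:,::-1]);c=r.camera_model(n);print(n,c["K"],c["R"],c["t"])
E
```

```text
{'t': np.float64(0.0), 'joints': array([ 1.414e+00,  3.860e-01,  7.000e-03, -1.000e-03, -1.194e+00,
       -2.590e-01]), 'qd': array([ 0.   , -0.   , -0.001,  0.001, -0.001,  0.   ]), 'joint_torque': array([ 0.0000e+00, -3.9229e+01,  1.8840e+01,  4.1860e+00, -5.0000e-03,
        0.0000e+00]), 'ee_pos': array([0.252, 0.571, 0.23 ]), 'tcp_rot': array([ 3.072e+00, -6.480e-01, -1.000e-03]), 'contact_force': array([ 0.053, -0.456, -0.245]), 'ft_torque': array([0.012, 0.013, 0.017]), 'grip_force': np.float64(0.0), 'opening': np.float64(0.085)} -0.0187
side [[424.44377038   0.         286.53247446]
 [  0.         424.44377038 214.84675299]
 [  0.           0.           1.        ]] [[ 0.8835147  -0.46840069  0.00160045]
 [-0.23070598 -0.43813471 -0.86879959]
 [ 0.40764754  0.76722798 -0.4951613 ]] [-0.57041441  0.20145289  1.36058402]
top [[543.7260075    0.         282.21600888]
 [  0.         543.7260075  218.26296062]
 [  0.           0.           1.        ]] [[-2.36152432e-02 -9.99714779e-01 -3.56105849e-03]
 [-9.88961399e-01  2.38821309e-02 -1.46236092e-01]
 [ 1.46279428e-01  6.83485329e-05 -9.89243309e-01]] [-0.13343409  0.5611053   2.18897126]
```

View pics/side0.png

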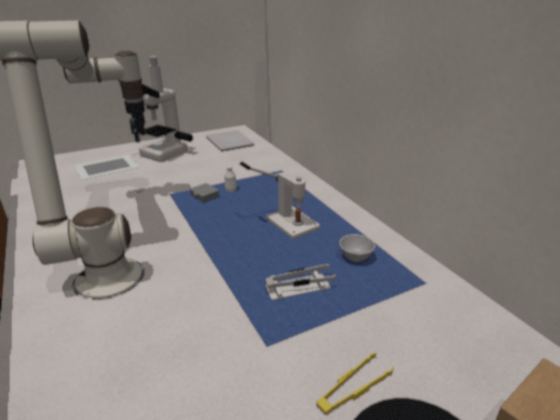

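View pics/top0.png

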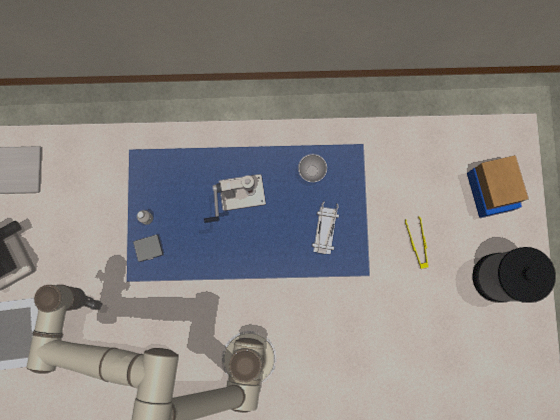

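The side picture shows the press at (293,205), lever bar at (240,166), steel tongs on the rest at (300,280), yellow tongs at (355,380) and the bowl at (357,249). In the top picture the press is at (240,192), bar at (211,219), tongs at (326,228), yellow tongs at (417,243), a microscope-like instrument at the left edge (10,255), bottle at (144,216), slide box at (148,248).

Possible mix-ups: steel tongs on the rest, top (326,228), against yellow tongs (417,243). Press (240,192) against the grey instrument (10,255). By the description I choose the steel tongs and the white press.

```bash
python3 - <<'E'
import cv2
a=cv2.imread("pics/top0.png")[145:265,195:355];cv2.imwrite("pics/topc.png",cv2.resize(a,(800,600),interpolation=cv2.INTER_CUBIC))
a=cv2.imread("pics/side0.png")[150:300,220:380];cv2.imwrite("pics/sidec.png",cv2.resize(a,(640,600),interpolation=cv2.INTER_CUBIC))
E
```

```text
(no output)
```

View pics/topc.png

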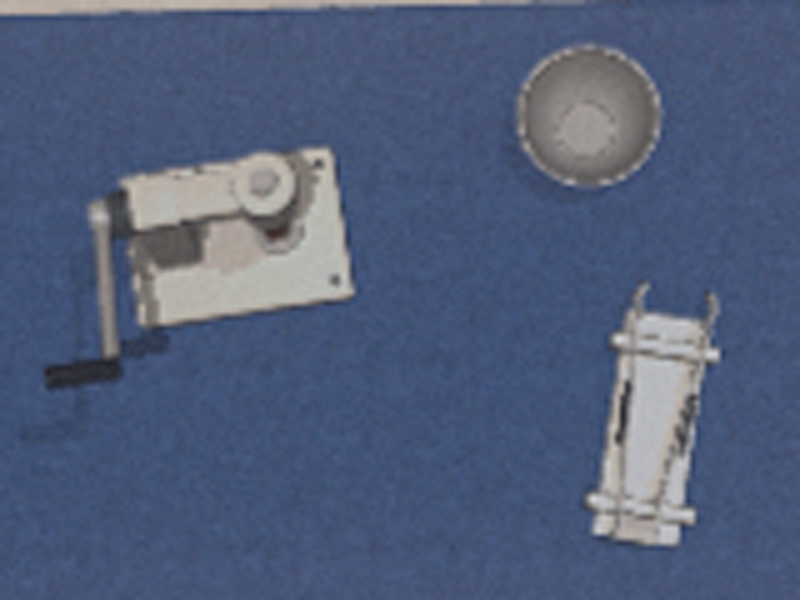

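View pics/sidec.png

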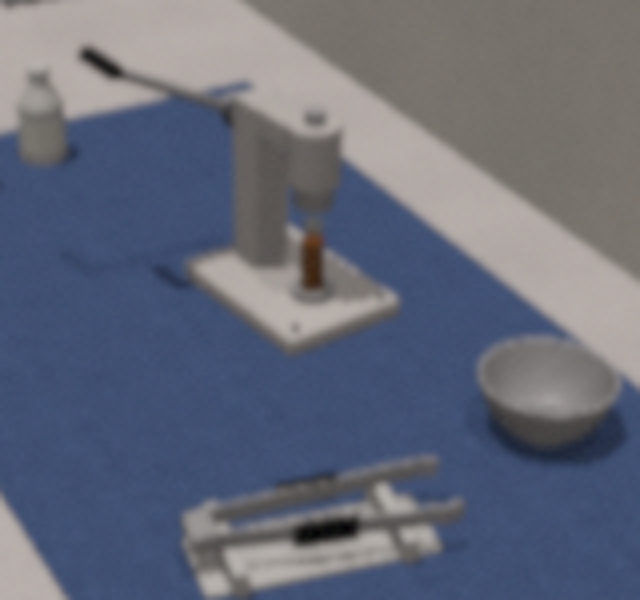

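The crops confirm it. The top crop (5x) shows the press base corners (355,295), (333,147), (146,327), bar ends (45,378)/(120,370), and the steel tongs on the rest with black plates (623,412)/(688,422) and tips (642,287)/(713,295). The side crop (4x) shows the vial foot at (312,290), the bar at (100,62) and the bowl at (548,390).

```bash
cat >h.py <<'E'
import numpy as np
from workcell import r
from scipy.optimize import least_squares
from scipy.spatial.transform import Rotation as Ro
C={n:r.camera_model(n) for n in("side","top")}
def proj(n,X):
    c=C[n];p=c["K"]@(c["R"]@np.asarray(X)+c["t"]);return p[:2]/p[2]
def fit(obs,g):
    def W(q,P):
        c,s=np.cos(q[2]),np.sin(q[2]);return [q[0]+c*P[0]-s*P[1],q[1]+s*P[0]+c*P[1],P[2]]
    f=lambda q:np.concatenate([proj(n,W(q,np.array(P)/1000))-uv for n,P,uv in obs])
    o=least_squares(f,g,loss="soft_l1");print(np.round(o.x,4),"res px",np.round(o.fun.reshape(-1,2),1).tolist());return o.x,W
T=lambda u,v:((u+.5)/5-.5+195,(v+.5)/5-.5+145)
S=lambda u,v:((u+.5)/4-.5+220,(v+.5)/4-.5+150)
def tool(goal,rot=None):   # shift in tool axes (cm) from current TCP to goal
    s=r.get_state();return np.round(Ro.from_rotvec(s["tcp_rot"]).inv().apply(np.array(goal)-s["ee_pos"])*100,2)
E
python3 - <<'E'
from h import *
q,W=fit([("top",(-65,125,20),T(146,327)),("top",(-65,-55,20),T(355,295)),("top",(65,-55,20),T(333,147)),
("top",(-132,180,237),T(45,378)),("top",(-132,124,237),T(120,370)),
("side",(-65,125,20),S(190,265)),("side",(65,-55,20),S(399,295)),("side",(0,0,26),S(312,292)),("side",(-132,152,237),S(100,62)),("side",(-65,-55,20),S(291,342))],[.7,0,0])
for P in[(0,0,26),(0,152,165),(-132,152,237),(-135,152,100)]:print(np.round(W(q,np.array(P)/1000),4))
t,W=fit([("top",(15,45,28),T(585,503)),("top",(15,-45,28),T(695,516)),("top",(150,45,28),T(610,342)),("top",(150,-45,28),T(720,356)),
("top",(90,26,47),T(623,412)),("top",(90,-26,47),T(688,422)),("top",(199,25,44),T(642,287)),("top",(199,-25,44),T(713,295)),
("side",(90,-28,36),S(327,531)),("side",(90,28,36),S(308,481)),("side",(199,-25,36),S(460,510)),("side",(199,25,36),S(436,463))],[.7,-.3,0])
for P in[(0,0,28),(90,0,36),(185,0,36)]:print(np.round(W(t,np.array(P)/1000),4))
print(Ro.from_rotvec(r.get_state()["tcp_rot"]).as_matrix().round(3))
E
```

```text
[ 0.6827 -0.017   0.1245] res px [[-1.0, -0.3], [0.1, -0.2], [0.1, -0.8], [0.5, -0.2], [0.3, -0.8], [-2.0, -0.6], [0.3, 1.5], [-0.4, -0.2], [-0.3, 0.8], [-0.6, 0.3]]
[ 0.6827 -0.017   0.026 ]
[0.6638 0.1338 0.165 ]
[0.5328 0.1174 0.237 ]
[0.5299 0.117  0.1   ]
[ 0.4257 -0.3062 -0.1929] res px [[0.1, -0.9], [-0.2, 0.2], [0.3, -0.8], [-0.1, 0.0], [0.3, -0.4], [-0.1, -0.3], [0.9, -1.2], [-1.3, -0.8], [-0.5, 0.9], [-1.4, 2.5], [-0.5, -0.9], [-0.6, 1.6]]
[ 0.4257 -0.3062  0.028 ]
[ 0.514  -0.3235  0.036 ]
[ 0.6072 -0.3417  0.036 ]
[[ 0.915 -0.404 -0.001]
 [-0.404 -0.915 -0.002]
 [ 0.     0.002 -1.   ]]
```

```bash
python3 - <<'E'
from h import *
print(tool([.5315,.1195,.28]))
E
```

```text
[43.8  30.05 -4.9 ]
```

Call:
send_rows --motion '[1, 0, 0, -5, 0, 1, 4, 2.7, -5, -5, 1, 8, 5.5, -5, -10, 1, 12, 8.2, -5, -15, 1, 16, 11, -5, -20, 1, 20, 13.7, -5, -25, 1, 24, 16.5, -5, -30, 1, 28, 19.2, -5, -31]' --newtons 60

```text
t: 0.9
ee_pos: [0.4314, 0.281, 0.2811]
tcp_rot: [3.135, 0.2, -0.001]
contact_force: [0.8, -0.2, -0.5]
opening: 0.0
grip_force: 0.0
```

```bash
python3 - <<'E'
from h import *
s=r.get_state();print(tool([.5315,.1195,.27]),s["ee_pos"],s["opening"],Ro.from_rotvec(s["tcp_rot"]).as_matrix().round(3)[:,0])
E
```

```text
[ 7.88 17.29  1.11] [0.43136798 0.28099025 0.28113397] 4.449694402547516e-05 [ 0.992  0.127 -0.   ]
```

Call:
send_rows --motion '[1, 2, 4.3, 0, 0, 1, 4, 8.6, 0, 0, 1, 6, 13, 0, 0, 1, 7.5, 16.5, 0, 0, 1, 7.9, 17.3, 0, 0, 1, 7.9, 17.3, 0, 0]'

```text
t: 1.5
ee_pos: [0.5312, 0.1201, 0.2806]
tcp_rot: [3.135, 0.192, -0.002]
contact_force: [-0.1, 0.4, 0.9]
opening: -0.0002
grip_force: 0.0
```

```bash
python3 - <<'E'
from h import *
import cv2
print(tool([.5315,.1195,.247]),r.get_state()["ee_pos"])
a=r.get_image("side")[120:270,200:360,::-1];b=r.get_image("top")[150:250,190:300,::-1]
o=np.zeros((600,800,3),np.uint8);a=cv2.resize(a,(426,400));b=cv2.resize(b,(374,340));o[:400,:426]=a;o[:340,426:]=b
cv2.imwrite("pics/l1.png",o[:400])
E
```

```text
[0.02 0.06 3.36] [0.53122489 0.12008276 0.2806417 ]
```

View pics/l1.png

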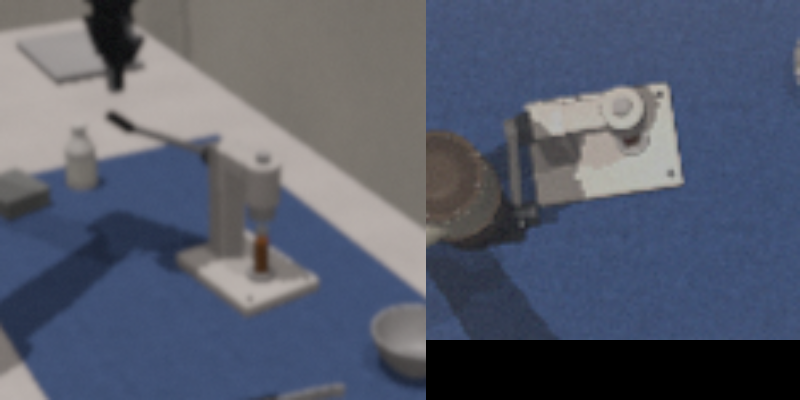

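The fingertips (117,88 in the left view) are right above the bar (120,122), and the vial stands in the nest.

Call:
send_rows --motion '[1, 0, 0, 2, 0, 1, 0, 0, 3, 0, 1, 0, 0, 3.6, 0, 1, -0.3, 0, 4.3, 0, 1, -0.6, 0, 5, 0, 1, -0.9, 0, 5.7, 0, 1, -1.2, 0, 6.5, 0, 1, -1.4, 0, 7.4, 0]'

```text
t: 2.4
ee_pos: [0.5168, 0.1195, 0.2071]
tcp_rot: [-3.135, -0.197, -0.001]
contact_force: [-3.8, 1.4, 4.3]
opening: 0.0001
grip_force: 2.2
```

Call:
send_rows --motion '[1, -0.2, 0, 1.2, 0, 1, -0.4, 0, 2.6, 0, 1, -0.4, 0, 4, 0, 1, -0.2, 0, 5.4, 0, 1, 0.1, 0, 6.8, 0, 1, 0.4, 0, 8, 0, 1, 0.8, 0, 9, 0, 1, 1, 0, 9.6, 0]'

```text
t: 3.2
ee_pos: [0.5266, 0.1202, 0.11]
tcp_rot: [3.134, 0.196, -0.003]
contact_force: [-3.8, -0.1, 6.7]
opening: -0.0002
grip_force: 2.9
```

Call:
send_rows --motion '[1, 0, 0, 0, 0, 1, 0, 0, 0.2, 0, 1, 0, 0, 0.2, 0]'

```text
t: 3.5
ee_pos: [0.527, 0.1202, 0.1093]
tcp_rot: [3.135, 0.197, -0.001]
contact_force: [-2.3, -2.1, 5.7]
opening: -0.0003
grip_force: 2.9
```

Call:
send_rows --motion '[1, 0, 0, 0.3, 0, 1, 0, 0, 0.4, 0, 1, 0, 0, 0.4, 0]'

```text
t: 3.8
ee_pos: [0.5275, 0.1203, 0.1079]
tcp_rot: [3.134, 0.198, 0.003]
contact_force: [-6.9, -1.7, 18.4]
opening: -0.0004
grip_force: 8.8
```

Stop felt (18 N). Easing up.

Call:
send_rows --motion '[1, -0.1, 0, -0.5, 0, 1, -0.3, 0, -1.2, 0, 1, -0.6, 0, -2, 0, 1, -0.8, 0, -2.8, 0, 1, -1, 0, -3.6, 0, 1, -1.2, 0, -4.4, 0, 1, -1.3, 0, -5.2, 0, 1, -1.4, 0, -6, 0]'

```text
t: 4.6
ee_pos: [0.515, 0.1193, 0.1668]
tcp_rot: [-3.134, -0.197, -0.008]
contact_force: [2.2, -1.7, 5.2]
opening: -0.0
grip_force: 2.1
```

Call:
send_rows --motion '[1, 0, 0, -0.8, 0, 1, 0, 0, -1.6, 0, 1, 0.1, 0, -2.4, 0, 1, 0.2, 0, -3.2, 0, 1, 0.3, 0, -4, 0, 1, 0.5, 0, -4.7, 0, 1, 0.8, 0, -5.4, 0, 1, 1.0, 0, -6, 0]'

```text
t: 5.4
ee_pos: [0.5227, 0.1203, 0.2254]
tcp_rot: [3.135, 0.196, -0.002]
contact_force: [0.2, 0.5, 2.3]
opening: -0.0
grip_force: 1.2
```

Call:
send_rows --motion '[1, 0.2, 0, -0.5, 0, 1, 0.4, 0, -1, 0, 1, 0.5, 0, -1.5, 0, 1, 0.5, 0, -2, 0, 1, 0.5, 0, -2.5, 0, 1, 0.5, 0, -2.5, 0]'

```text
t: 6.0
ee_pos: [0.5276, 0.1206, 0.2505]
tcp_rot: [3.135, 0.196, -0.001]
contact_force: [0.0, 1.1, -0.4]
opening: 0.0001
grip_force: 0.0
```

```bash
python3 - <<'E'
from h import *
print(tool([.514,-.3235,.15]))
E
```

```text
[-6.88 43.9  10.05]
```

Call:
send_rows --motion '[1, 0, 0, -4, 0, 1, -0.8, 4.5, -4, 2, -1, -1.6, 9, -4, 5, -1, -2.3, 13.5, -4, 8, -1, -3, 18, -4, 11, -1, -3.7, 22.5, -3, 14, -1, -4.4, 27, -1, 17, -1, -5, 31.5, 0, 18.2]'

```text
t: 6.8
ee_pos: [0.5159, -0.1993, 0.2483]
tcp_rot: [-3.126, 0.304, 0.006]
contact_force: [1.8, -0.8, -0.1]
opening: 0.085
grip_force: 0.0
```

```bash
python3 - <<'E'
from h import *
print(tool([.514,-.3235,.12]),r.get_state()["opening"])
print(Ro.from_rotvec(r.get_state()["tcp_rot"]).as_matrix().round(3)[:,0])
E
```

```text
[ 2.26 12.24 12.81] 0.08499714631140702
[ 0.981 -0.193 -0.004]
```

Call:
send_rows --motion '[-1, 0.8, 4.2, 3, 0, -1, 1.6, 8.4, 7, 0, -1, 2.2, 12, 11, 0, -1, 2.26, 12.25, 12.8, 0, -1, 2.26, 12.25, 12.8, 0]'

```text
t: 7.3
ee_pos: [0.5123, -0.3228, 0.1164]
tcp_rot: [-3.123, 0.308, 0.018]
contact_force: [0.2, 0.2, -0.5]
opening: 0.0851
grip_force: 0.0
```

```bash
python3 - <<'E'
from h import *
import cv2
s=r.get_state();print(s["ee_pos"],tool([.514,-.3235,.015]))
a=r.get_image("side")[200:320,230:380,::-1];b=r.get_image("top")[180:270,290:370,::-1]
o=np.zeros((400,800,3),np.uint8);o[:,:450]=cv2.resize(a,(450,360))[:0].shape and cv2.resize(a,(450,400)) if 0 else cv2.copyMakeBorder(cv2.resize(a,(450,360)),0,40,0,0,0);o[:394,450:]=cv2.resize(b,(350,394))
cv2.imwrite("pics/t1.png",o)
E
```

```text
[ 0.51234588 -0.32276492  0.11640013] [ 0.3   0.07 10.14]
```

View pics/t1.png

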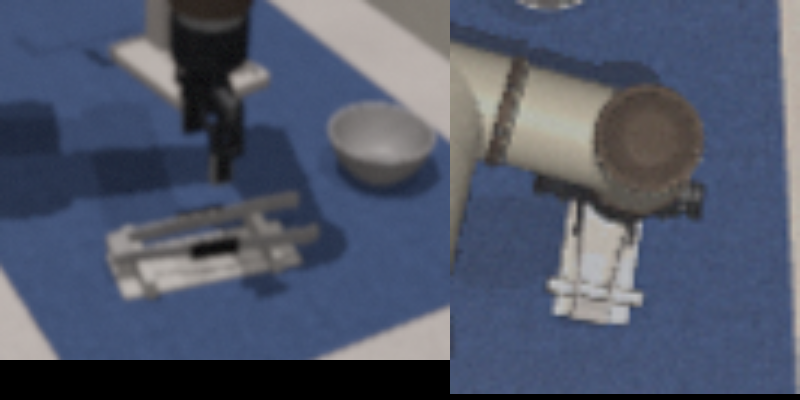

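The right finger (220,170 left view) hangs over the near black plate (215,247); the gripper is in line with the tongs. Going down.

Call:
send_rows --motion '[-1, 0.2, 0, 3, 0, -1, 0.2, 0, 5, 0, -1, 0.2, 0, 6.5, 0, -1, 0.2, 0, 7, 0, -1, 0.2, 0, 7, 0]'

```text
t: 7.9
ee_pos: [0.5193, -0.3223, 0.0535]
tcp_rot: [3.127, -0.299, 0.002]
contact_force: [0.1, -0.2, 1.3]
opening: 0.0854
grip_force: 0.0
```

```bash
python3 - <<'E'
from h import *
s=r.get_state();print(s["ee_pos"],tool([.514,-.3235,.015]),Ro.from_rotvec(s["tcp_rot"]).as_matrix().round(4))
E
```

```text
[ 0.5193373  -0.32227869  0.05348425] [-0.51  0.22  3.85] [[ 9.818e-01 -1.897e-01  1.300e-03]
 [-1.897e-01 -9.818e-01 -6.000e-04]
 [ 1.400e-03  4.000e-04 -1.000e+00]]
```

Call:
send_rows --motion '[-1, -0.4, 0.1, 1.5, 0, -1, -0.4, 0.1, 2.5, 0, -1, -0.4, 0.1, 3, 0, -1, -0.4, 0.1, 3.2, 0, -1, -0.4, 0.1, 3.2, 0, -1, -0.4, 0.1, 3.2, 0]'

```text
t: 8.5
ee_pos: [0.5149, -0.3233, 0.0208]
tcp_rot: [3.127, -0.301, 0.002]
contact_force: [0.4, -0.2, -0.3]
opening: 0.0856
grip_force: 0.0
```

```bash
python3 - <<'E'
from h import *
s=r.get_state();print(s["ee_pos"],tool([.514,-.3235,.015]))
E
```

```text
[ 0.5148737  -0.32325387  0.02082719] [-0.08  0.04  0.58]
```

Call:
send_rows --motion '[-1, 0, 0, 0.6, 0, -1, 0, 0, 0.6, 0, -0.6, 0, 0, 0.6, 0, -0.4, 0, 0, 0.6, 0, -0.3, 0, 0, 0.6, 0, -0.22, 0, 0, 0.6, 0, -0.22, 0, 0, 0.6, 0, -0.22, 0, 0, 0.6, 0]' --newtons 40

```text
t: 9.3
ee_pos: [0.5151, -0.3235, 0.0154]
tcp_rot: [3.126, -0.301, 0.003]
contact_force: [-0.3, -0.8, 5.6]
opening: 0.0526
grip_force: 8.9
```

Call:
send_rows --motion '[-0.22, 0, 0, -0.5, 0, -0.22, 0, 0, -1.5, 0, -0.22, 0, 0, -3, 0, -0.22, 0, 0, -5, 0, -0.22, 0, 0, -6, 0, -0.22, 0, 0, -6, 0, -0.22, 0, 0, -6, 0]'

```text
t: 10.0
ee_pos: [0.5139, -0.3228, 0.074]
tcp_rot: [-3.126, 0.302, 0.001]
contact_force: [0.1, -0.1, -0.8]
opening: 0.0521
grip_force: 7.1
```

```bash
python3 - <<'E'
from h import *
import cv2
s=r.get_state();print(s["ee_pos"],s["opening"],s["grip_force"],s["ft_torque"])
a=r.get_image("side")[180:310,230:380,::-1];b=r.get_image("top")[180:270,290:370,::-1]
o=np.zeros((400,800,3),np.uint8);o[:390,:450]=cv2.resize(a,(450,390));o[:394,450:]=cv2.resize(b,(350,394))
cv2.imwrite("pics/t2.png",o)
E
```

```text
[ 0.51394175 -0.32279529  0.07395639] 0.052105805645136276 7.14246466755867 [-0.00936106  0.06701254 -0.03316308]
```

View pics/t2.png

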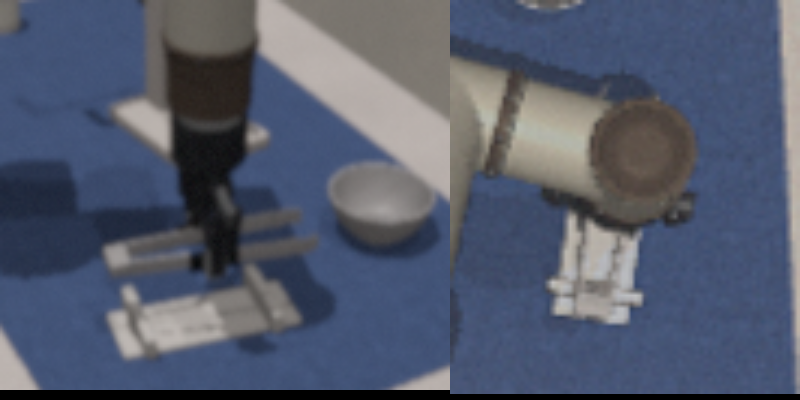

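Tongs are held level in the gripper, both arms visible, jaw tips at (300,215)/(317,242), rest left empty.

```bash
python3 - <<'E'
from h import *
for h in(0,.1,.15,.2,.25,.3,.35,.4):print(h,proj("side",[.252,.572,.231+h]).round())
for z in(.08,.085,.09,.095,.1):
    y=-.193;d=np.array([np.cos(y),np.sin(y)]);n=np.array([-d[1],d[0]]);g=np.array([.5128,-.3228])
    print(z,[((proj("side",[*(g+.109*d+k*n),z])-[230,180])*3).round() for k in(.02,-.02)],[((proj("side",[*(g-.09*d),z])-[230,180])*3).round()])
t,W=fit([("top",(0,0,55),(312.5,168))],[.75,-.2,0])
E
```

```text
0 [140. 142.]
0.1 [136. 118.]
0.15 [134. 106.]
0.2 [132.  94.]
0.25 [130.  81.]
0.3 [127.  68.]
0.35 [125.  54.]
0.4 [122.  40.]
0.08 [array([297., 229.]), array([311., 251.])] [array([117., 274.])]
0.085 [array([297., 225.]), array([312., 247.])] [array([117., 270.])]
0.09 [array([297., 221.]), array([312., 243.])] [array([117., 266.])]
0.095 [array([298., 218.]), array([312., 239.])] [array([117., 262.])]
0.1 [array([298., 214.]), array([313., 235.])] [array([116., 258.])]
[ 0.7625 -0.2768  0.    ] res px [[-0.0, 0.0]]
```

```bash
python3 - <<'E'
from h import *
print(tool([.536,-.128,.074]),r.get_state()["joints"].round(2))
E
```

```text
[ -1.53 -19.55  -0.06] [-0.29  0.51 -0.23 -0.   -0.84  1.67]
```

Call:
send_rows --motion '[-0.22, -0.1, -1, 0, -3, -0.22, -0.3, -3.5, 0, -9, -0.22, -0.5, -6.5, 0, -16, -0.22, -0.7, -9.5, 0, -23, -0.22, -0.9, -12.5, 0, -30, -0.22, -1.2, -15.5, 0, -37, -0.22, -1.4, -18, 0, -43, -0.22, -1.53, -19.5, 0, -48.1]'

```text
t: 10.9
ee_pos: [0.5362, -0.127, 0.0734]
tcp_rot: [-2.975, -1.007, 0.003]
contact_force: [0.1, -0.6, -0.6]
opening: 0.0518
grip_force: 7.1
```

Call:
send_rows --motion '[-0.22, 0, 0, 1, 0, -0.22, 0, 0, 2, 0, -0.22, 0, 0, 3, 0, -0.22, 0, 0, 3.1, 0, -0.22, 0, 0, 3.1, 0, -0.22, 0, 0, 3.1, 0]'

```text
t: 11.5
ee_pos: [0.5368, -0.1293, 0.0434]
tcp_rot: [2.979, 0.998, 0.0]
contact_force: [0.6, -0.1, -1.4]
opening: 0.0522
grip_force: 7.2
```

```bash
python3 - <<'E'
from h import *
import cv2
s=r.get_state();R=Ro.from_rotvec(s["tcp_rot"]).as_matrix();print(s["ee_pos"],s["opening"],s["grip_force"],R[:,0].round(3),s["joints"].round(2))
v=np.array([.6827,-.017,.0425]);print("vial in tool",tool(v))
a=r.get_image("side")[160:270,230:370,::-1];b=r.get_image("top")[160:250,220:310,::-1]
o=np.zeros((400,800,3),np.uint8);o[:346,:440]=cv2.resize(a,(440,346),interpolation=2);o[:360,440:]=cv2.resize(b,(360,360),interpolation=2)
cv2.imwrite("pics/v1.png",o)
E
```

```text
[ 0.53681432 -0.12925003  0.04338226] 0.052213931054101555 7.1533336490392685 [0.798 0.602 0.   ] [ 0.06  0.47 -0.4   0.   -0.7   2.16]
vial in tool [18.41 -0.18  0.09]
```

View pics/v1.png

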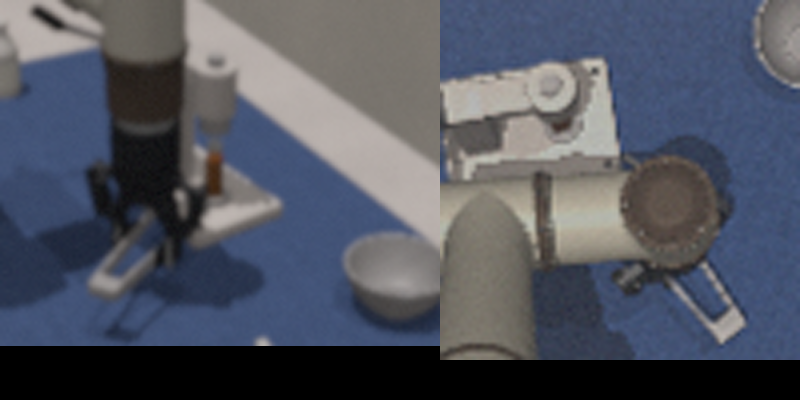

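The tongs at (150,240 left view) point at the vial (214,172) with the arm clear of lever and head. Sliding in.

Call:
send_rows --motion '[-0.22, 0.8, -0.2, 0.1, 0, -0.22, 2, -0.2, 0.1, 0, -0.22, 3.2, -0.2, 0.1, 0, -0.22, 4.4, -0.2, 0.1, 0, -0.22, 5.4, -0.2, 0.1, 0, -0.22, 6.2, -0.2, 0.1, 0, -0.22, 6.2, -0.2, 0.1, 0]'

```text
t: 12.3
ee_pos: [0.586, -0.089, 0.0422]
tcp_rot: [2.978, 1.0, 0.001]
contact_force: [0.1, 0.2, -1.4]
opening: 0.0522
grip_force: 7.1
```

```bash
python3 - <<'E'
from h import *
import cv2
s=r.get_state();print(s["ee_pos"],tool([.6827,-.017,.0425]))
a=r.get_image("side")[160:240,240:350,::-1];b=r.get_image("top")[160:240,220:310,::-1]
o=np.zeros((320,800,3),np.uint8);o[:,:440]=cv2.resize(a,(440,320),interpolation=2);o[:,440:]=cv2.resize(b,(360,320),interpolation=2)
cv2.imwrite("pics/v2.png",o)
E
```

```text
[ 0.58601791 -0.08898618  0.04220534] [12.05  0.1  -0.02]
```

View pics/v2.png

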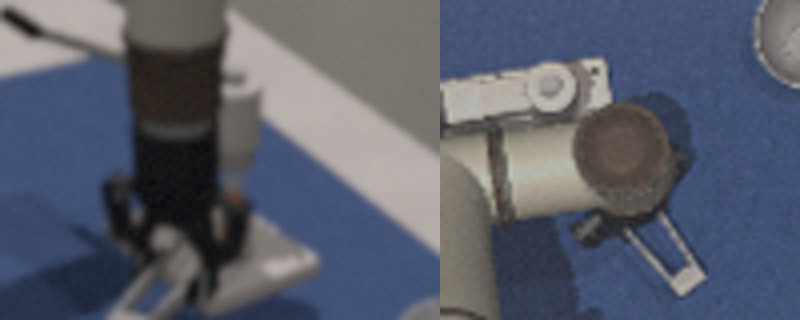

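The vial (237,200) is just beyond the right finger, in line with the jaws; no contact force. On by 2.6 cm, then squeeze.

Call:
send_rows --motion '[-0.22, 0.8, 0.1, 0, 0, -0.22, 1.6, 0.1, 0, 0, -0.22, 2.3, 0.1, 0, 0, -0.22, 2.6, 0.1, 0, 0, -0.22, 2.6, 0.1, 0, 0, -0.22, 2.6, 0.1, 0, 0]'

```text
t: 13.0
ee_pos: [0.6061, -0.0749, 0.0422]
tcp_rot: [-2.978, -0.999, 0.001]
contact_force: [-0.1, 0.0, -0.1]
opening: 0.0519
grip_force: 7.1
```

Call:
send_rows --motion '[-0.18, 0, 0, 0, 0, -0.13, 0, 0, 0, 0, -0.08, 0, 0, 0, 0, -0.03, 0, 0, 0, 0, 0.02, 0, 0, 0, 0, 0.07, 0, 0, 0, 0, 0.12, 0, 0, 0, 0, 0.15, 0, 0, 0, 0]'

```text
t: 13.8
ee_pos: [0.6064, -0.0749, 0.0424]
tcp_rot: [2.978, 0.999, 0.0]
contact_force: [0.4, 0.8, 0.1]
opening: 0.0389
grip_force: 40.1
```

Closed on the vial: 38.9 mm, as expected. Lift 1 cm, then back out.

Call:
send_rows --motion '[0.2, 0, 0, 0, 0, 0.2, 0, 0, -0.3, 0, 0.2, 0, 0, -0.6, 0, 0.2, 0, 0, -0.9, 0, 0.2, 0, 0, -1, 0, 0.2, 0, 0, -1, 0, 0.2, 0, 0, -1, 0]'

```text
t: 14.5
ee_pos: [0.6062, -0.0749, 0.0523]
tcp_rot: [-2.979, -0.999, 0.0]
contact_force: [-1.5, 0.2, -0.8]
opening: 0.0396
grip_force: 40.2
```

Call:
send_rows --motion '[0.2, -0.5, 0, 0, 0, 0.2, -1.5, 0, 0, 0, 0.2, -2.7, 0, 0, 0, 0.2, -4, 0, 0, 0, 0.2, -5.5, 0, 0, 0, 0.2, -7, 0, 0, 0, 0.2, -8.2, 0, 0, 0, 0.2, -9, 0, 0, 0]'

```text
t: 15.3
ee_pos: [0.5332, -0.1301, 0.0524]
tcp_rot: [-2.979, -0.998, 0.0]
contact_force: [0.6, 1.4, -1.7]
opening: 0.0394
grip_force: 40.2
```

Call:
send_rows --motion '[0.2, -1, 0, 0, 0, 0.2, -2, 0, -0.5, 0, 0.2, -3, 0, -1.5, 0, 0.2, -4, 0, -3, 0, 0.2, -4, 0, -5, 0, 0.2, -4, 0, -6, 0, 0.2, -4, 0, -6, 0]'

```text
t: 16.0
ee_pos: [0.5039, -0.1535, 0.1149]
tcp_rot: [2.977, 0.999, 0.008]
contact_force: [-0.1, -0.2, -1.0]
opening: 0.039
grip_force: 40.3
```

```bash
python3 - <<'E'
from h import *
import cv2
s=r.get_state();print(s["t"],s["ee_pos"],s["opening"],s["grip_force"])
a=r.get_image("side")[130:270,230:370,::-1];b=r.get_image("top")[150:250,220:310,::-1]
o=np.zeros((440,800,3),np.uint8);o[:,:440]=cv2.resize(a,(440,440),interpolation=2);o[:400,440:]=cv2.resize(b,(360,400),interpolation=2)
cv2.imwrite("pics/v3.png",o)
E
```

```text
16.0 [ 0.50394341 -0.15346877  0.11485831] 0.03901793217230097 40.310334272685395
```

View pics/v3.png

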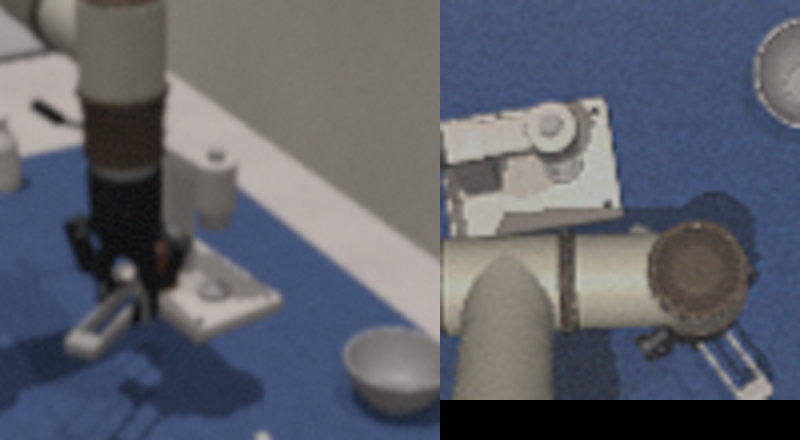

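The nest (213,288) is empty and the amber vial shows in the jaws at (162,248); it is out of the press. Raise further.

Call:
send_rows --motion '[0.2, 0, 0, -1, 0, 0.2, 0, 0, -2.5, 0, 0.2, 0, 0, -4, 0, 0.2, 0, 0, -5, 0, 0.2, 0, 0, -5.5, 0, 0.2, 0, 0, -5.5, 0, 0.2, 0, 0, -5.5, 0, 0.2, 0, 0, -5.5, 0]'

```text
t: 16.9
ee_pos: [0.502, -0.1532, 0.1665]
tcp_rot: [-2.978, -0.998, 0.002]
contact_force: [-0.1, 0.2, -1.5]
opening: 0.0394
grip_force: 40.4
```

Call:
send_rows --motion '[0.2, 0, 0, 0, 0, 0.2, 0, 0, 0, 0, 0.2, 0, 0, 0, 0, 0.2, 0, 0, 0, 0]'

```text
t: 17.3
ee_pos: [0.5025, -0.1533, 0.1672]
tcp_rot: [-2.979, -0.999, 0.0]
contact_force: [-0.2, 0.2, -1.5]
opening: 0.0394
grip_force: 40.4
```

```bash
python3 - <<'E'
from h import *
import cv2
s=r.get_state();R=Ro.from_rotvec(s["tcp_rot"]).as_matrix();p=s["ee_pos"];print(p,s["opening"],s["grip_force"],abs(s["qd"]).max())
im=r.get_image("side").astype(int);m=(im[...,0]-im[...,2]>35)&(im[...,0]>1.4*im[...,1])
m[:, :250]=0;m[:,380:]=0;m[300:]=0
n,l,st,c=cv2.connectedComponentsWithStats(m.astype(np.uint8));print(st[1:],c[1:])
v=p+R[:,0]*.094
for dz in(-.0165,.01,.0375):print("expected vial z",(v[2]+dz).round(3),proj("side",v+[0,0,dz]).round())
E
```

```text
[ 0.50249073 -0.15329718  0.16723986] 0.0394132747661714 40.37238204323785 0.0009732698234481193
[[281 195   1   1   1]] [[281. 195.]]
expected vial z 0.151 [282. 209.]
expected vial z 0.177 [282. 202.]
expected vial z 0.205 [282. 195.]
```

The amber shows where it should, but mostly hidden; turning the tongs away from the press reveals the vial.

Call:
send_rows --motion '[0.2, 0, 0, 0, 3, 0.2, 0, 0, 0, 9, 0.2, 0, 0, 0, 15, 0.2, 0, 0, 0, 21, 0.2, 0, 0, 0, 27, 0.2, 0, 0, 0, 33, 0.2, 0, 0, 0, 38, 0.2, 0, 0, 0, 40]'

```text
t: 18.15
ee_pos: [0.5025, -0.1533, 0.1673]
tcp_rot: [-3.14, 0.084, 0.0]
contact_force: [0.2, -0.4, -1.4]
opening: 0.0393
grip_force: 40.4
```

Call:
send_rows --motion '[0.2, 0, 0, 0, 0, 0.2, 0, 0, 0, 0, 0.2, 0, 0, 0, 0, 0.2, 0, 0, 0, 0, 0.2, 0, 0, 0, 0]'

```text
t: 18.65
ee_pos: [0.5025, -0.1533, 0.1673]
tcp_rot: [3.141, -0.08, 0.0]
contact_force: [-0.4, -0.3, -1.1]
opening: 0.0395
grip_force: 40.4
```

```bash
python3 - <<'E'
from h import *
import cv2
s=r.get_state();R=Ro.from_rotvec(s["tcp_rot"]).as_matrix();p=s["ee_pos"];print(p,s["opening"],s["grip_force"],abs(s["qd"]).max())
im=r.get_image("side").astype(int);m=(im[...,0]-im[...,2]>25)&(im[...,0]>1.35*im[...,1])
m[:, :250]=0;m[:,380:]=0;m[300:]=0
ys,xs=np.nonzero(m)
for y in np.unique(ys):print(y,xs[ys==y].min(),xs[ys==y].max())
v=p+R[:,0]*.094
for dz in(-.0165,.01,.0375):print("expected vial z",(v[2]+dz).round(3),proj("side",v+[0,0,dz]).round())
E
```

```text
[ 0.50253925 -0.1532866   0.16732987] 0.03952453492949302 40.37319750356346 0.0015989651322644355
200 295 299
201 295 299
202 295 299
203 295 299
204 295 298
212 296 298
213 295 299
214 295 298
215 296 297
expected vial z 0.151 [296. 215.]
expected vial z 0.177 [296. 208.]
expected vial z 0.205 [296. 201.]
```

The vial is vertical (columns 295–299 both above and below the jaws), its underside at about 0.15 m, and it sits still. Handing in.

```bash
python3 -c "
from workcell import r
print(r.hand_in())"
```

```text
the job is handed in; nothing more can be done
None
```

I handed the job in at about 18.7 s with no verdict returned: the lever was pulled to its stop and eased back up, and the tongs hold the vial upright in front of the press, its underside about 0.15 m above the bench by my estimate.

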